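# Set a lamp-stand leg to its length mark and close the cam lever

### The job

The telescopic leg of a work-lamp stand sits in a fixture on the garage bench and is pulled in by a spring. With its cam lever still open, draw the leg out until its index blade lines up with the length-mark blade, then swing the cam lever fully closed while keeping the leg at the mark. Finish while still holding the leg there by the closed lever (nothing else keeps it out until a colleague fits the lock pin), and leave the other things on the bench where they are.

Things in the scene. Friction and masses are not known exactly. Their poses are not given: they have to be found in the camera images.
- fixture: grey steel fixture on the bench, origin on the bench surface, z up; base plate x -55 to 95, y -210 to 250 mm, 12 mm thick. A fixed steel inner tube, 24 mm thick, runs along its y at x = 0, 50 mm high, held by a block at y = -185 mm (top 78 mm high). The leg slides out along +y. A ledge 24 mm high runs along y at x = 57 to 87 mm. Yaw up to 0.45 rad either way from the world's axes.
- leg (a joint): how far the leg is drawn out, m: 0 fully in (its start), grows towards the fixture's +y, stop at 0.125. The leg is an aluminium tube, 34 mm thick, with a rubber foot at its +y end and a black collar 44 x 40 x 44 mm at its -y end; 0.35 to 0.7 kg. A spring pulls it in with 2.6 N at 0 and 4 N at full length, and takes it back in if let go.
- cam (a joint): angle a of the cam lever, rad: 0 = fully closed at its stop (points to the fixture's -y, over the inner tube), grows as it opens towards -x; open stop 1.15. Starts at 0.75 to 1.05; friction 0.05 N m, stays where left. The knob lies at pivot + 70 mm x (-sin a, -cos a) in the fixture's x, y. Drawing the leg out by the knob tends to swing the lever to its open stop.
- pivot (a point): point on the lever's upright pivot axis, on top of the black collar, 110 mm above the bench (the height of the knob's grip point); moves with the leg. Axes parallel to the fixture's.
- knob (a point): grip point of the lever's knob: an upright black cylinder 18 mm in diameter at the lever's end, 70 mm from the pivot axis, from 86 to 130 mm above the bench (this point 110 mm). The arm under it is 16 mm wide, its top 87 mm above the bench; the pivot cap ends at 90 mm. The round knob can turn between gripper pads.
- index (a point): outer tip of the leg's index blade: a steel blade 3 mm thick along y and 12 mm high, reaching out from the collar along the fixture's +x, tip 51 mm from the tube's axis and 50 mm above the bench; moves with the leg.
- mark_tip (a point): end, facing the collar, of the length mark: a steel blade 3 mm thick along y, upright on the ledge, top 56 mm above the bench, end 60 mm from the tube's axis; lined up, index and mark stand end to end 9 mm apart. Axes parallel to the fixture's. The leg is at the mark when index and this point have the same fixture y; that is 40 to 100 mm of travel out.
- filter: bystander: upright pleated paper filter cartridge with black end discs, 68 mm in diameter, 100 mm high, origin under its centre
- housing: bystander: black open round filter housing, about 84 mm in diameter, 60 mm high, origin under its centre
- spanner: bystander: steel spanner 180 mm long, lying flat, origin under its middle
- socket: bystander: steel socket, 28 mm in diameter, 36 mm high, origin under its centre

How it is judged (in metres and radians):
On the way:
1. with the cam lever still open, the leg is drawn out to the length mark and held there (index within 5 mm of the mark) (y of index in the frame of mark_tip between -0.005 and 0.005 m and value of joint cam above 0.5 rad), for 0.2 s.
At the end, for the whole second after the job is handed in: The leg's index is within 5 mm of the length mark along the leg, the cam lever is within 0.12 rad of its closed stop, and the gripper's fingers still hold the leg by its lever or collar (contact force over 1 N) (y of index in the frame of mark_tip between -0.005 and 0.005 m and value of joint cam below 0.12 rad and contact force between the fingers and leg above 1 N); the arm keeps its last pose, push and grip.
It fails at once if the lever is swung towards closed (below 0.4 rad) while the leg is more than 10 mm from the mark (value of joint cam below 0.4 rad and not (y of index in the frame of mark_tip between -0.01 and 0.01 m)).
It fails at once if a bystander is moved by more than 20 mm (distance of any of filter, housing, spanner, socket from where it was at the start of the episode above 0.02 m).
It also fails if it takes over 34 s, if anything falls off the work surface, if the arm or the gripper's body presses on something with over 40 N, if the wrist force passes 120 N, or if a joint passes its speed limit or range.

### The arm

A 6-joint arm with a two-finger parallel gripper is mounted at the origin on the work surface. World frame = base frame: x ahead of the robot, y to its left, z up, the work surface at z = 0. Lengths are in mm, angles in rad, forces in N, time in s.
With the tool pointing down it reaches from about 350 to 975 mm from the base axis. Payload 7.1 kg.
Tool frame: the origin (TCP) lies at the very end of the fingers, on their centre line; the grasp point (between the pads) lies 19 mm behind it; z points along the fingers, x is the direction in which the jaws open and shut, and the axes are right-handed (so a half turn about z gives the same grasp; the last joint's range is limited). The gripper opens to 88 mm and grips with 3 to 60 N. Pads are 20 mm wide; open, the fingers measure 115 mm over their backs; the gripper's body (75 mm by 178 mm) begins 61 mm behind the grasp point.
Start: joints at [-1.131, 0.423, 1.63, -0, 1.089, -0.019], TCP at [276.809, -560.34, 222.675] pointing down, gripper open.
Joint ranges: [-3, 3], [-0.9, 2.11], [0.09, 2.58], [-1.31, 4.45], [0.11, 2.69], [-2.54, 2.54]. Speed limits (rad/s): [2.39, 2.39, 3.01, 3.14, 3.14, 3.14].

### API

Orientations are given as a rotation vector (axis times angle).
In Python, from workcell import ctrl gives the robot as it stands. The module is installed in compiled form; this text tells all that it offers.
- The arm moves only by the tool move_arm, never from a script. Its argument "motion" is a list of rows, each a list of 2 entries, a list of its own where there are three numbers: the shift along the tool's x, y, z normalised to -1 to 1, where 1 is 150 mm, then the turn, a rotation vector about the tool's x, y, z normalised to -1 to 1, where 1 is 60 degrees. In form: [[[x, y, z], [rx, ry, rz]], ...]. A call has exactly 5 rows; each row is the pose to reach, as a shift and turn from the pose commanded when the call began, along the tool's axes at that moment; what a row does not reach only later rows make up. A row lasts 1/8 s, in which the tool goes at most 62.5 mm and 10.7 degrees, less where a joint would pass 70% of its speed; a pose out of reach is approached as far as the arm can. A call with a number of a shift or a turn outside -1 to 1 is refused whole. A call with a gripper value outside its range is refused whole. "gripper" is the opening, from 0 (shut) to 1 (fully open), set as the call begins (left out, the last holds). The fingers move at their own pace and stop on an object; the grip force is fixed at half the most. Time passes only in rows, so rows that repeat a pose let the fingers close, or fill a call up. It gives the time, the measured TCP pose, the force and the opening at its end, in the units of the state.
- ctrl.get_obs(): the state, without advancing time (a new reading comes with each control period).
- ctrl.get_image(name): name is "scene" or "top" or "wrist"; returns a dict with "pixels" (480x640x3 uint8, red, green, blue), "camera_matrix" (3x3 intrinsics, pixels), "R" (3x3) and "t" (3): a world point X has camera coordinates R X + t; the wrist camera has in their place "mount" (4x4, takes a point from camera to tool coordinates, whose origin is the TCP and whose axes are the tool frame's). Camera axes: x right, y down, z forward; pixel columns grow to the right and rows downward; lengths in mm; the calibration is good to about 2 mm. The wrist camera is an equidistant fisheye: a pixel r from the principal point sees the ray r / f radians off the axis. A picture is of the moment at which its call begins: read the wrist's pose just before it. There is no depth.
- ctrl.close_job(): hands the job in, once; it reports no verdict.
Trained networks look in the newest picture that a camera, given by its name, has taken for a name from the list of things; names that differ only in an ending like _2 or _b are one class to them, and where a whole thing is asked for, a point or a joint stands for the part that bears it (a point fixed in the world has none). Each returns a list of dicts, best first, with "p" (0 to 1); they miss things now and then, are a little off and sometimes report something else, mostly with a low value. They report only what shows in the picture. A call takes as long as a camera call.
- ctrl.boxes_of(camera, name): "location" ([x, y, z] in mm, in world coordinates, good to about 4 mm: the middle of the surface that is visible of it).
- ctrl.regions_of(camera, name): "mask" (480x640 bool, what is visible of it).
- ctrl.pinpoint(camera, name): "location" ([x, y, z] in mm, in world coordinates, good to about 4 mm: a listed point, or the origin of a listed thing).
The state is a dict: "t": time; "qpos": joint angles; "qvel": joint speeds; "joint_torque": joint torques, N m; "ee_pos": TCP position; "orientation": TCP orientation; "ft_force": force on the tool from outside, world axes, zero at the start; "moment": the same for the moment, N m; "width": finger opening in mm.
Only numpy, scipy, OpenCV 4.12 (cv2) and the standard library are available. Lean on these libraries where they do the work, as an engineer would, in place of code of your own. Each camera call takes 0.05 s, during which the arm holds its last target.

## Working session

There is one attempt and no reset: what is moved stays moved. The work goes in short steps, Python scripts to look and compute and a tool call to move; the robot and the scene stay as the last step left them, time stands still between calls to the robot, and variables do not carry over. Pictures are saved under pics/ and viewed, and the job is handed in when it is done.

Besides the shell and the picture viewer there is one more tool, called after "Request:" in YAML: its name, and indented under it one key for each argument. move_arm: Moves the arm, as the interface text tells. Its arguments: {"type":"object","properties":{"motion":{"type":"array","items":{"type":"array"}},"gripper":{"type":"number"}},"required":["motion"]}

```bash
mkdir -p pics; cat > h.py <<'E'
import numpy as np,cv2
from workcell import ctrl
from scipy.spatial.transform import Rotation as R
def snap(c,n):
    im=ctrl.get_image(c); cv2.imwrite(f'pics/{n}.png',im['pixels'][:,:,::-1]); return im
E
python3 - <<'E'
from h import *
o=ctrl.get_obs(); print(o)
for c in ['scene','top']:
    im=snap(c,c+'0')
    for n in ['pivot','knob','index','mark_tip','fixture','filter','housing','spanner','socket']:
        r=ctrl.pinpoint(c,n)[:2]
        print(c,n,[(np.round(x['location'],1).tolist(),round(x['p'],2)) for x in r])
print(ctrl.get_obs()['t'])
E
```

```text
{'t': 0.0, 'qpos': array([-1.13097224e+00,  4.23816601e-01,  1.63067168e+00,  2.38089866e-05,
        1.08860995e+00, -1.90218501e-02]), 'qvel': array([-0.00038056,  0.0005449 , -0.00096746,  0.00127143, -0.00058944,
       -0.00272613]), 'joint_torque': array([ 2.37089705e-03, -5.44622433e+01, -2.73662406e+01,  6.45035505e-02,
        2.27964192e-02, -1.29110340e-04]), 'ee_pos': array([ 276.60381279, -559.84730048,  221.92403542]), 'orientation': array([-2.66770515e+00,  1.65761718e+00,  1.96611959e-03]), 'ft_force': array([-0.45311343,  0.05393524, -0.61867438]), 'moment': array([ 0.01097426,  0.03867436, -0.00695669]), 'width': 87.91146031171839}
scene pivot [([523.4, -150.2, 110.7], 0.86)]
scene knob [([447.8, -152.6, 107.8], 0.58), ([391.8, -206.6, 2.6], 0.2)]
scene index [([570.6, -171.1, 46.2], 0.75)]
scene mark_tip [([471.1, 33.3, 1.5], 0.64), ([598.8, -121.0, 48.1], 0.48)]
scene fixture [([542.0, -104.3, 2.1], 0.76)]
scene filter [([631.8, -256.9, -0.0], 0.7)]
scene housing [([711.4, -89.5, -2.9], 0.64), ([632.7, -257.0, -0.9], 0.29)]
scene spanner [([472.5, 36.4, 0.3], 0.88)]
scene socket [([394.2, -209.6, -1.0], 0.62)]
top pivot [([522.9, -149.9, 111.8], 0.76)]
top knob [([452.6, -158.3, 107.2], 0.64)]
top index [([569.1, -169.5, 50.0], 0.61)]
top mark_tip [([598.7, -123.3, 52.8], 0.45)]
top fixture [([539.3, -104.9, -1.8], 0.65), ([568.9, -170.1, 50.9], 0.56)]
top filter [([634.6, -253.8, 3.6], 0.78)]
top housing [([715.3, -85.6, -1.5], 0.61)]
top spanner [([468.0, 30.7, 1.0], 0.97)]
top socket [([398.7, -212.1, 2.7], 0.83)]
1.0
```

View pics/top0.png

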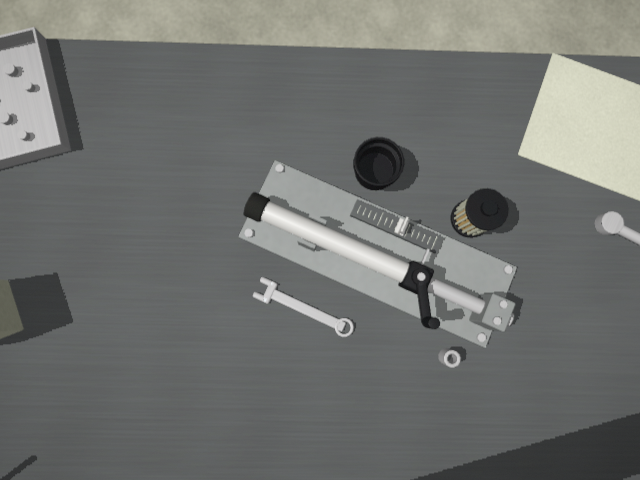

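View pics/scene0.png

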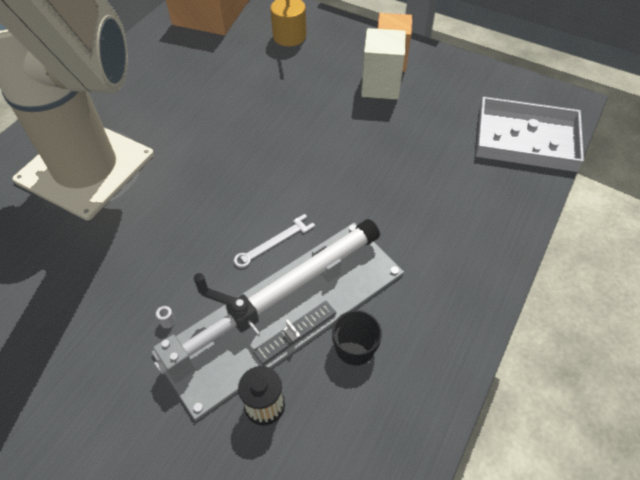

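The top view shows the collar at about (420,275), knob (431,322), index (428,257) and mark (402,225). The leg runs to the upper left, and the bolts sit near the plate corners. Next I'll compute the yaw and the tool alignment.

```bash
cat >> h.py <<'E'
def bp(im,uv,z):
    K=im['camera_matrix'];Rm=im['R'];t=im['t']
    d=Rm.T@np.linalg.solve(K,[uv[0],uv[1],1]);c=-Rm.T@t
    return c+d*(z-c[2])/d[2]
E
python3 - <<'E'
from h import *
im=ctrl.get_image('top')
b=[bp(im,p,14) for p in [(280,168),(250,233),(482,337),(509,269)]]
print(np.round(b,1))
for i,j in [(3,0),(2,1)]:
    d=b[j]-b[i];print('yaw',np.arctan2(-d[0],d[1]),np.linalg.norm(d))
for i,j in [(1,0),(2,3)]:
    d=b[j]-b[i];print('yaw',np.arctan2(d[1],d[0]))
m=ctrl.regions_of('top','leg')
print([(x['p'],x['mask'].sum()) for x in m])
p=np.array(cv2.imread('pics/top0.png'))[200:360,230:530]
cv2.imwrite('pics/crop0.png',cv2.resize(p,None,fx=2.6,fy=2.6,interpolation=cv2.INTER_CUBIC))
o=ctrl.get_obs();Rt=R.from_rotvec(o['orientation']).as_matrix();print(Rt.round(3),o['t'])
E
```

```text
[[ 711.2   81.9   14. ]
 [ 595.4  129.6   14. ]
 [ 427.5 -266.3   14. ]
 [ 543.  -315.8   14. ]]
yaw -0.40012952557419185 431.79673138690185
yaw -0.4011151359921593 430.0305965915158
yaw -0.39018730974552485
yaw -0.40427110224910184
[(0.57, np.int64(5065))]
[[ 0.443 -0.897 -0.   ]
 [-0.897 -0.443  0.   ]
 [-0.     0.    -1.   ]] 1.1
```

View pics/crop0.png

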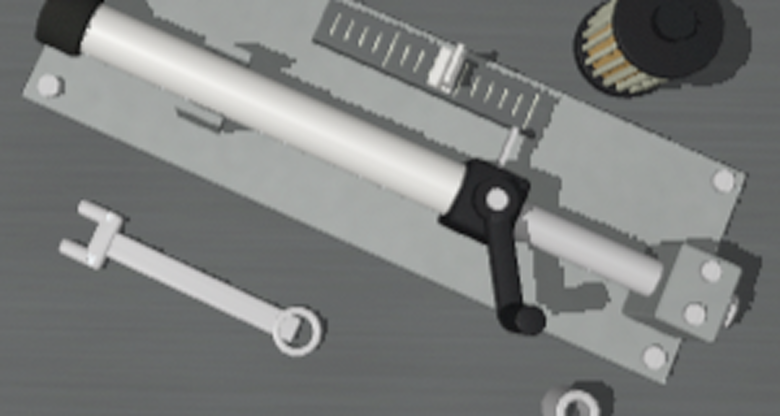

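```bash
cat >> h.py <<'E'
yaw=-0.40
ex=np.array([np.cos(yaw),np.sin(yaw),0]);ey=np.array([-np.sin(yaw),np.cos(yaw),0])
E
python3 - <<'E'
from h import *
im=ctrl.get_image('top')
k=bp(im,(433.8,323.5),130);p=bp(im,(230+497/2.6,200+198/2.6),90);print(k,p)
for P in [p,np.array([523.1,-150,110])]:
  for kk in [k,np.array([450,-155.5,110])]:
    d=kk-P; print(d@ex,d@ey,np.hypot(d@ex,d@ey),np.arctan2(-d@ex,-d@ey))
C=np.array([276.8,-560.3,222.7])
Rt=R.from_rotvec([-2.6677,1.6576,0]).as_matrix()
for tz in (170,):
  print(Rt.T@(np.array([k[0],k[1],tz])-C)/150)
Rg=np.array([-ey,-(np.cross([0,0,-1],ey)),[0,0,-1]]).T
print(R.from_matrix(Rt.T@Rg).as_rotvec(degrees=True)/60)
E
```

```text
[ 452.25580062 -155.85008353  130.        ] [ 522.74676579 -147.06590161   90.        ]
-61.505756879223064 -35.54124213935031 71.0361740389643 1.0468211213548573
-63.71981579025574 -36.09724399023363 73.23404910309536 1.0553738608769954
-62.97369886788067 -32.97631443889491 71.08532945042447 1.0884065102422635
-65.18775777891334 -33.53231628977823 73.30661634532045 1.0956984243360335
[-1.89920661 -2.24269739  0.35380619]
[-4.62861883e-04  6.98226062e-04  8.20134067e-01]
```

Request:
move_arm:
  motion:
    - [[-0.2,-0.2,0],[0,0,0]]
    - [[-0.45,-0.45,0],[0,0,0]]
    - [[-0.7,-0.7,0],[0,0,0]]
    - [[-0.9,-0.9,0],[0,0,0]]
    - [[-1,-1,0],[0,0,0]]
  gripper: 1

```text
t: 1.78
ee_pos: [345.3, -357.8, 222.9]
orientation: [2.67, -1.656, 0.0]
ft_force: [-0.0, 0.1, -0.4]
width: 87.6
```

Request:
move_arm:
  motion:
    - [[-0.15,-0.2,0],[0,0,0.1]]
    - [[-0.4,-0.45,0],[0,0,0.2]]
    - [[-0.65,-0.7,0],[0,0,0.3]]
    - [[-0.85,-0.9,0],[0,0,0.4]]
    - [[-0.9,-1,0],[0,0,0.5]]

```text
t: 2.4
ee_pos: [420.3, -170.6, 222.9]
orientation: [-2.146, 2.294, -0.001]
ft_force: [0.3, -0.4, 0.6]
width: 87.8
```

```bash
cat >> h.py <<'E'
def goal(T):
    o=ctrl.get_obs();Rt=R.from_rotvec(o['orientation']).as_matrix()
    Rg=np.array([-ey,-(np.cross([0,0,-1],ey)),[0,0,-1]]).T
    print('t',o['t'],'pos',o['ee_pos'].round(1),'F',o['ft_force'].round(1),'w',round(o['width'],1),'q',o['qpos'].round(2))
    print('shift',(Rt.T@(np.array(T)-o['ee_pos'])/150).round(3),'turn',(R.from_matrix(Rt.T@Rg).as_rotvec(degrees=True)/60).round(3))
E
python3 - <<'E'
from h import *
goal([452,-155.5,150])
E
```

```text
t 2.4 pos [ 420.3 -170.6  222.9] F [ 0.3 -0.4  0.6] w 87.8 q [-0.41  0.17  2.   -0.    0.98  1.23]
shift [-0.115 -0.204  0.486] turn [-0.    -0.     0.319]
```

Request:
move_arm:
  motion:
    - [[-0.05,-0.1,0.1],[0,0,0.12]]
    - [[-0.115,-0.205,0.2],[0,0,0.24]]
    - [[-0.115,-0.205,0.35],[0,0,0.32]]
    - [[-0.115,-0.205,0.486],[0,0,0.32]]
    - [[-0.115,-0.205,0.486],[0,0,0.32]]

```text
t: 3.02
ee_pos: [450.8, -156.9, 148.7]
orientation: [1.735, -2.617, -0.003]
ft_force: [0.1, -0.8, 0.3]
width: 87.6
```

```bash
python3 - <<'E'
from h import *
goal([452,-155.5,94])
im=snap('wrist','w1');print(im['mount'].round(2),im['camera_matrix'])
print([(x['location'],x['p']) for x in ctrl.pinpoint('wrist','knob')])
print([(x['location'],x['p']) for x in ctrl.pinpoint('wrist','pivot')])
E
```

```text
t 3.025 pos [ 450.8 -156.9  148.7] F [ 0.1 -0.8  0.3] w 87.6 q [-0.36  0.32  2.   -0.    0.82  1.61]
shift [-0.012 -0.005  0.365] turn [ 0.003 -0.    -0.   ]
[[   1.      0.      0.      1.06]
 [  -0.      0.96    0.27  -73.53]
 [  -0.     -0.27    0.96 -161.81]
 [   0.      0.      0.      1.  ]] [[371.64829954   0.         321.47438172]
 [  0.         371.64829954 242.38773959]
 [  0.           0.           1.        ]]
[([456.9, -158.2, 107.2], 0.91)]
[([523.0, -148.2, 113.3], 0.92), ([595.7, -122.7, 49.8], 0.62)]
```

View pics/w1.png

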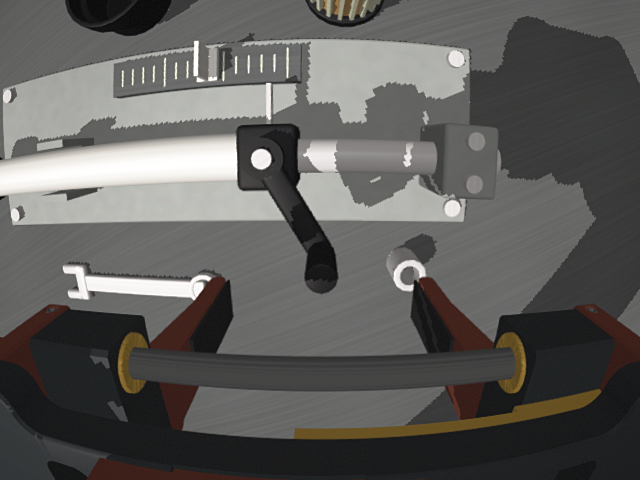

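The wrist view shows the knob top at (321,275), centred between the fingers, with the mark blade at about (197,60) and the index at about (269,100). I'll descend and grip.

Request:
move_arm:
  motion:
    - [[0,0,0.1],[0,0,0]]
    - [[0,-0.01,0.22],[0,0,0]]
    - [[0,-0.01,0.32],[0,0,0]]
    - [[0,-0.01,0.365],[0,0,0]]
    - [[0,-0.01,0.365],[0,0,0]]

```text
t: 3.8
ee_pos: [452.5, -157.2, 94.5]
orientation: [1.736, -2.618, -0.001]
ft_force: [-0.1, 0.9, 0.1]
width: 87.8
```

Request:
move_arm:
  motion:
    - [[0,0,0],[0,0,0]]
    - [[0,0,0],[0,0,0]]
    - [[0,0,0],[0,0,0]]
    - [[0,0,0],[0,0,0]]
    - [[0,0,0],[0,0,0]]
  gripper: 0

```text
t: 4.42
ee_pos: [452.8, -157.3, 95.1]
orientation: [-1.736, 2.618, -0.0]
ft_force: [0.3, -0.1, 0.1]
width: 41.0
```

```bash
python3 - <<'E'
from h import *
goal([452,-155.5,94])
im=snap('top','t2');
for n in ['knob','pivot','index','mark_tip']:
  for c in ['top','wrist']:
    if c=='wrist' and n=='knob': im=snap('wrist','w2')
    print(c,n,[(np.round(x['location'],1),round(x['p'],2)) for x in ctrl.pinpoint(c,n)])
E
```

```text
t 4.425 pos [ 452.8 -157.3   95.1] F [ 0.3 -0.1  0.1] w 41.0 q [-0.36  0.42  2.03 -0.    0.69  1.61]
shift [-0.009  0.009  0.007] turn [-0.  0.  0.]
top knob []
wrist knob [(array([ 454.8, -160.6,  105.6]), 0.91)]
top pivot [(array([715.5, -85. ,  -3. ]), 0.75), (array([ 525.4, -150.9,  112.9]), 0.72)]
wrist pivot [(array([ 520.4, -146.7,  111.3]), 0.7)]
top index [(array([ 569.4, -172.5,   49.5]), 0.73), (array([ 520. , -147.4,  112.3]), 0.24)]
wrist index [(array([ 571.4, -173.2,   52.7]), 0.89)]
top mark_tip [(array([ 521.2, -148.9,  111.7]), 0.73), (array([ 594.1, -124.4,   54.2]), 0.48)]
wrist mark_tip [(array([ 593.9, -123.4,   50.2]), 0.7)]
```

View pics/w2.png

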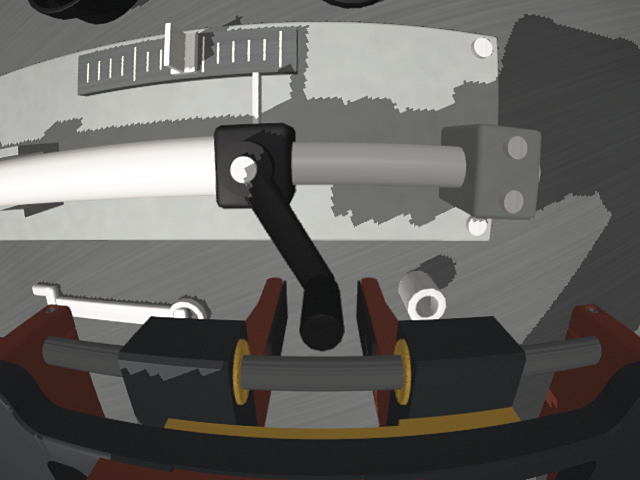

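Request:
move_arm:
  motion:
    - [[0,0,0],[0,0,0]]
    - [[0,0,0],[0,0,0]]
    - [[0,0,0],[0,0,0]]
    - [[0,0,0],[0,0,0]]
    - [[0,0,0],[0,0,0]]
  gripper: 0

```text
t: 5.55
ee_pos: [452.7, -157.3, 95.0]
orientation: [1.736, -2.618, 0.0]
ft_force: [0.9, -0.9, -0.9]
width: 17.4
```

Request:
move_arm:
  motion:
    - [[-0.06,0,0],[0,0,0]]
    - [[-0.13,0,0],[0,0,0]]
    - [[-0.2,0,0],[0,0,0]]
    - [[-0.27,0,0],[0,0,0]]
    - [[-0.34,0,0],[0,0,0]]

```text
t: 6.18
ee_pos: [472.7, -109.5, 95.0]
orientation: [1.736, -2.618, -0.001]
ft_force: [-3.2, -2.4, 2.7]
width: 17.4
```

```bash
cat > m.py <<'E'
from h import *
import sys
goal([452,-155.5,94])
for c in ['top','wrist','scene']:
    im=snap(c,c+sys.argv[1]);P={}
    for n in ['knob','pivot','index','mark_tip']:
        r=ctrl.pinpoint(c,n); P[n]=[(np.array(x['location']),x['p']) for x in r]
        print(c,n,[(l.round(1).tolist(),round(p,2),'fix',round(l@ex,1),round(l@ey,1)) for l,p in P[n]][:2])
E
python3 m.py 3
```

```text
t 6.175 pos [ 472.7 -109.5   95. ] F [-3.2 -2.4  2.7] w 17.4 q [-0.25  0.42  2.02 -0.    0.7   1.72]
shift [0.336 0.008 0.007] turn [ 0. -0.  0.]
top knob [([631.4, -256.7, 2.9], 0.64, 'fix', np.float64(681.5), np.float64(9.4)), ([540.8, -106.3, -2.5], 0.56, 'fix', np.float64(539.5), np.float64(112.7))]
top pivot [([542.5, -104.9, 110.5], 0.75, 'fix', np.float64(540.5), np.float64(114.6))]
top index [([587.4, -119.9, 48.6], 0.79, 'fix', np.float64(587.7), np.float64(118.3))]
top mark_tip [([597.5, -125.5, 52.8], 0.46, 'fix', np.float64(599.2), np.float64(117.1))]
wrist knob [([474.6, -113.2, 109.0], 0.65, 'fix', np.float64(481.2), np.float64(80.6))]
wrist pivot [([542.2, -99.2, 113.3], 0.84, 'fix', np.float64(538.0), np.float64(119.8))]
wrist index [([591.2, -125.0, 50.7], 0.87, 'fix', np.float64(593.2), np.float64(115.1))]
wrist mark_tip [([598.1, -122.6, 46.8], 0.8, 'fix', np.float64(598.6), np.float64(120.0))]
scene knob []
scene pivot [([543.3, -103.2, 114.0], 0.69, 'fix', np.float64(540.6), np.float64(116.5))]
scene index [([590.3, -121.1, 43.0], 0.58, 'fix', np.float64(590.9), np.float64(118.3))]
scene mark_tip [([599.3, -122.7, 48.3], 0.74, 'fix', np.float64(599.8), np.float64(120.4))]
```

View pics/wrist3.png

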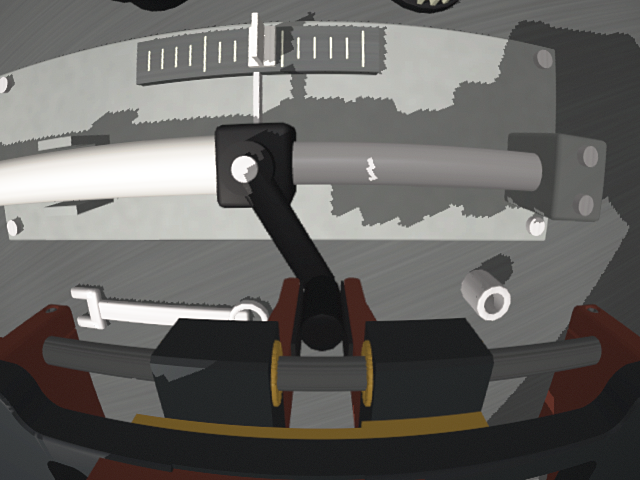

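View pics/top3.png

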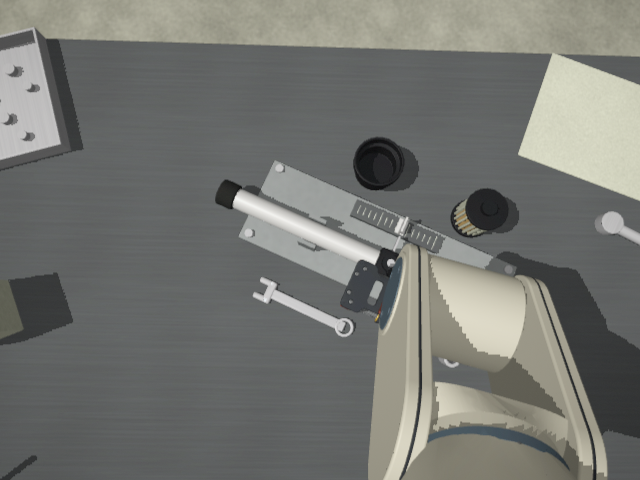

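The wrist view shows the index blade at about (257,95) and the mark blade at about (255,40), nearly aligned. I'll zoom in and compute the offset along y.

```bash
cat >> h.py <<'E'
def wbp(uv,z,pos,rv):
    K=np.array([[371.648,321.474],[371.648,242.388]])
    M=np.eye(4); 
    M=np.array(WM)
    d=np.array([uv[0]-321.474,uv[1]-242.388]);r=np.linalg.norm(d);th=r/371.648
    ray=np.array([*(np.sin(th)*d/r),np.cos(th)])
    Rt=R.from_rotvec(rv).as_matrix()
    c=Rt@M[:3,3]+pos; w=Rt@M[:3,:3]@ray
    return c+w*(z-c[2])/w[2]
def zoom(src,dst,x0,x1,y0,y1,f):
    p=cv2.imread(src)[y0:y1,x0:x1]; cv2.imwrite(dst,cv2.resize(p,None,fx=f,fy=f,interpolation=cv2.INTER_NEAREST))
WM=None
E
python3 - <<'E'
from h import *
im=ctrl.get_image('wrist');np.save('WM.npy',im['mount'])
zoom('pics/wrist3.png','pics/z3.png',225,305,5,65+65,6)
zoom('pics/top3.png','pics/zt3.png',370,450,205,275,8)
E
sed -i "s/^WM=None/import os\nWM=np.load('WM.npy') if os.path.exists('WM.npy') else None/" h.py
```

```text
(no output)
```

View pics/z3.png

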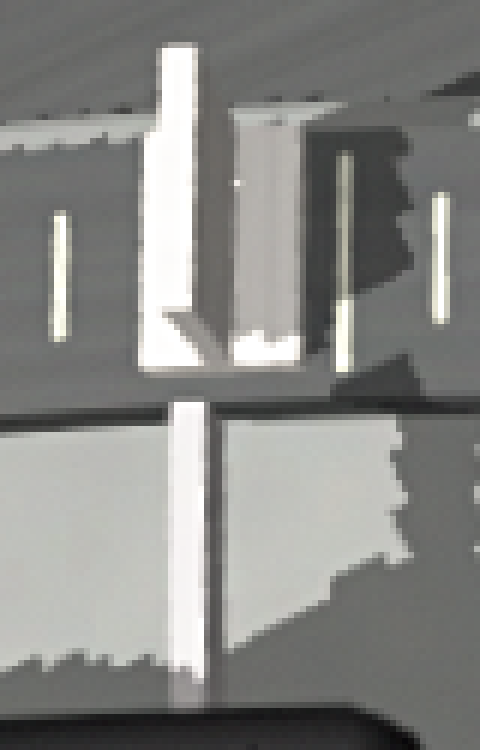

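View pics/zt3.png

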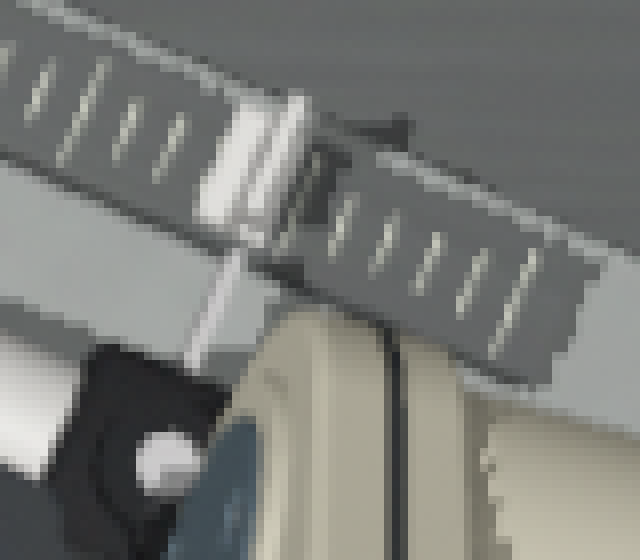

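```bash
python3 - <<'E'
from h import *
rv=np.array([1.736,-2.618,-0.001]);pos=np.array([472.7,-109.5,95.])
O=np.array([542.,-104,0])
def f(zx,zy,z):
    P=wbp((225+zx/6-.4,5+zy/6-.4),z,pos,rv)-O; return (P@ex).round(1),(P@ey).round(1)
for z in (50,56): print('index tip',z,f(188,403,z),f(172,403,z),f(205,403,z))
print('index root top',f(188,670,56))
for nm,q in dict(farR=(198,45),farL=(160,45),nearL=(140,365),mid=(163,310),r190=(192,305),tip=(210,365),gl=(232,365),gr=(300,365),gtl=(232,110),gtr=(303,110),step=(145,130)).items():
    print(nm,[f(*q,z) for z in (24,40,44,56)])
zoom('pics/w2.png','pics/z2.png',140,220,10,80,8)
zoom('pics/scene0.png','pics/zs0.png',240,350,290,370,7)
zoom('pics/scene3.png','pics/zs3.png',240,350,290,370,7)
E
```

```text
index tip 50 (np.float64(51.8), np.float64(3.0)) (np.float64(51.9), np.float64(4.5)) (np.float64(51.7), np.float64(1.4))
index tip 56 (np.float64(50.6), np.float64(2.0)) (np.float64(50.7), np.float64(3.4)) (np.float64(50.5), np.float64(0.4))
index root top (np.float64(25.9), np.float64(2.0))
farR [(np.float64(97.4), np.float64(7.1)), (np.float64(91.5), np.float64(4.4)), (np.float64(90.1), np.float64(3.7)), (np.float64(85.7), np.float64(1.6))]
farL [(np.float64(97.7), np.float64(11.2)), (np.float64(91.8), np.float64(8.2)), (np.float64(90.4), np.float64(7.4)), (np.float64(85.9), np.float64(5.1))]
nearL [(np.float64(61.3), np.float64(12.7)), (np.float64(57.9), np.float64(9.6)), (np.float64(57.0), np.float64(8.8)), (np.float64(54.5), np.float64(6.4))]
mid [(np.float64(67.2), np.float64(10.3)), (np.float64(63.4), np.float64(7.3)), (np.float64(62.4), np.float64(6.6)), (np.float64(59.6), np.float64(4.4))]
r190 [(np.float64(67.6), np.float64(7.3)), (np.float64(63.7), np.float64(4.5)), (np.float64(62.8), np.float64(3.8)), (np.float64(59.9), np.float64(1.7))]
tip [(np.float64(60.8), np.float64
[... 194 characters left out ...]
), (np.float64(56.5), np.float64(-0.1)), (np.float64(54.0), np.float64(-2.0))]
gr [(np.float64(60.4), np.float64(-4.1)), (np.float64(57.1), np.float64(-6.1)), (np.float64(56.2), np.float64(-6.6)), (np.float64(53.7), np.float64(-8.1))]
gtl [(np.float64(89.5), np.float64(3.3)), (np.float64(84.2), np.float64(0.8)), (np.float64(82.8), np.float64(0.2)), (np.float64(78.8), np.float64(-1.7))]
gtr [(np.float64(89.1), np.float64(-4.2)), (np.float64(83.8), np.float64(-6.1)), (np.float64(82.4), np.float64(-6.6)), (np.float64(78.5), np.float64(-8.1))]
step [(np.float64(87.8), np.float64(12.6)), (np.float64(82.6), np.float64(9.5)), (np.float64(81.3), np.float64(8.7)), (np.float64(77.4), np.float64(6.3))]
```

View pics/z2.png

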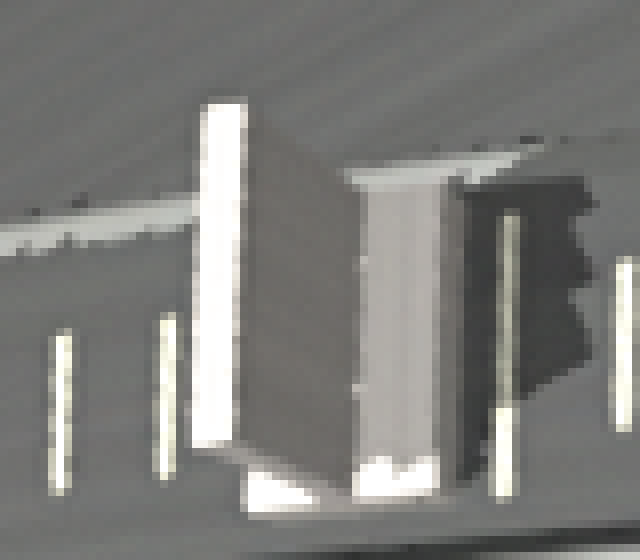

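View pics/zs3.png

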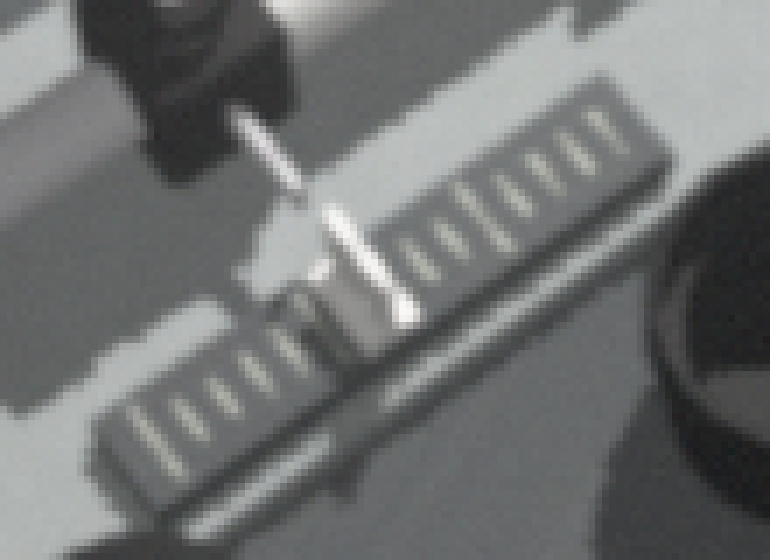

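```bash
python3 - <<'E'
from h import *
O=np.array([542.,-104,0])
rv=np.array([1.736,-2.618,-0.001]);pos=np.array([472.7,-109.5,95.])
p=wbp((245,168),90,pos,rv)
k=wbp((322,333),130,pos,rv)
# collar edges & inner tube
print('cap',(p-O)@ex,(p-O)@ey,'knob',(k-O)@ex,(k-O)@ey,'tcp',(pos-O)@ex,(pos-O)@ey)
for kk in (k,pos):
    d=kk-p; print(np.hypot(d@ex,d@ey),np.arctan2(-d@ex,-d@ey))
# block top edges centre z78 ; inner tube upper edge
print('top cap',(bp(ctrl.get_image('top'),(370+170/8-.4,205+465/8-.4),90)-O)@ex)
zoom('pics/wrist3.png','pics/zz3.png',200,360,110,360,2.4)
E
```

```text
cap 0.19046439818113914 1.4972747998305578 knob -60.14387494063869 -33.371370537087905 tcp -61.687726001702366 -32.05252658900535
69.68539969809794 1.0467675760660202
70.38820654338745 1.0739682286223404
top cap -1.0170933910074984
```

View pics/zz3.png

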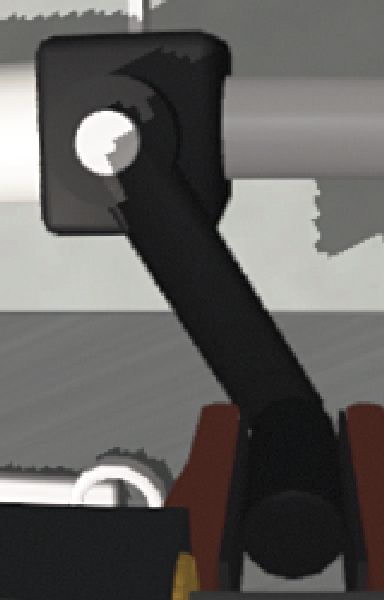

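Request:
move_arm:
  motion:
    - [[-0.008,0,0],[0,0,0]]
    - [[-0.008,0,0],[0,0,0]]
    - [[-0.008,0,0],[0,0,0]]
    - [[-0.008,0,0],[0,0,0]]
    - [[-0.008,0,0],[0,0,0]]

```text
t: 7.65
ee_pos: [473.0, -109.2, 95.0]
orientation: [1.736, -2.618, -0.0]
ft_force: [-5.0, -1.4, 2.6]
width: 17.8
```

The index was about 1 mm short, so I nudged it. It is now held at the mark with the lever open (a≈1.05). I'll swing the lever partway along the circle to about 0.6 rad and check.

Request:
move_arm:
  motion:
    - [[0.03,-0.019,0],[0,0,0]]
    - [[0.058,-0.039,0],[0,0,0]]
    - [[0.085,-0.062,0],[0,0,0]]
    - [[0.125,-0.104,0],[0,0,0]]
    - [[0.153,-0.141,0],[0,0,0]]

```text
t: 8.28
ee_pos: [482.0, -138.4, 95.0]
orientation: [1.736, -2.616, -0.004]
ft_force: [-8.8, -0.1, 8.8]
width: 17.5
```

```bash
cat > n.py <<'E'
from h import *
import sys
s=sys.argv[1]
o=ctrl.get_obs();im=snap('wrist','wrist'+s);goal([452,-155.5,94])
np.savez('st'+s,pos=o['ee_pos'],rv=o['orientation'])
d=[ctrl.pinpoint('wrist',n) for n in ('pivot','knob','index','mark_tip')]
for r in d: print([(np.round(x['location'],1).tolist(),round(x['p'],2),round(float(np.dot(x['location'],ex)),1),round(float(np.dot(x['location'],ey)),1)) for x in r[:1]])
zoom(f'pics/wrist{s}.png',f'pics/z{s}.png',225,305,5,130,4.8)
E
python3 n.py 4
```

```text
t 8.325 pos [ 482.5 -139.    95. ] F [-9.  -0.5  7. ] w 17.1 q [-0.3   0.44  1.98 -0.    0.72  1.67]
shift [0.181 0.145 0.007] turn [ 0.003 -0.001  0.001]
[([541.8, -103.5, 112.3], 0.62, 539.3, 115.7)]
[([483.0, -139.3, 108.2], 0.73, 499.1, 59.8)]
[([590.9, -127.1, 47.7], 0.87, 593.8, 113.0)]
[([595.2, -124.0, 52.4], 0.57, 596.5, 117.6)]
```

View pics/wrist4.png

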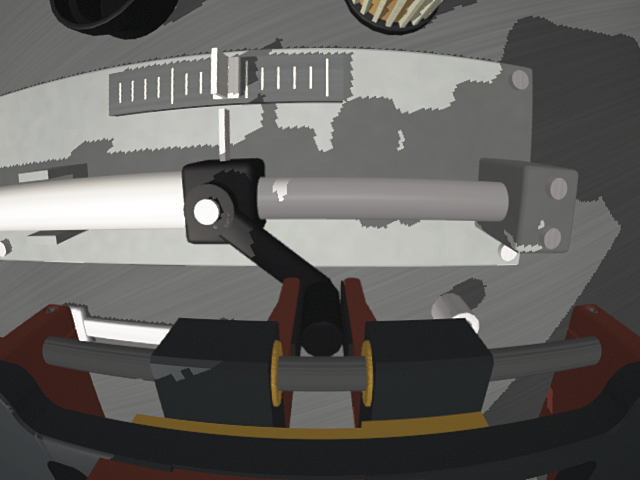

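The index is at about (223,112) and the mark at about (214,95) with the lever at roughly 0.6 rad, so I'll measure the offset.

```bash
python3 - <<'E'
from h import *
zoom('pics/wrist4.png','pics/z4.png',180,260,40,165,4.8)
E
```

```text
(no output)
```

View pics/z4.png

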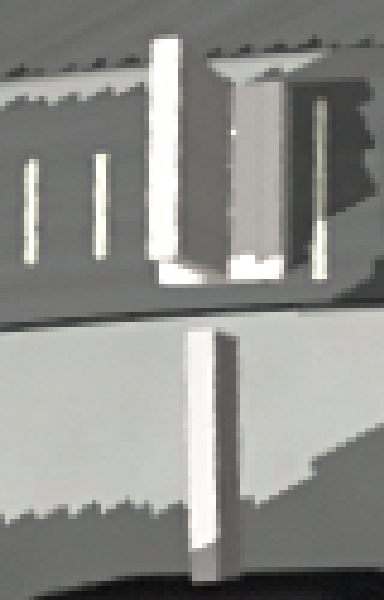

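```bash
cat >> h.py <<'E'
def ana(s,idx,mk,cap,knob):
    S=np.load(f'st{s}.npz');O=np.array([542.,-104,0])
    f=lambda uv,z:(lambda P:np.array([P@ex,P@ey]))(wbp(uv,z,S['pos'],S['rv'])-O)
    i,m,c,k=f(idx,56),f(mk,56),f(cap,90),f(knob,130)
    print('idx',i,'mark',m,'dy',i[1]-m[1]);print('cap',c,'knob',k)
    t=S['pos']-O;t=np.array([t@ex,t@ey]);print('tcp',t)
    for q in (k,t): print(np.hypot(*(q-c)),np.arctan2(c[0]-q[0],c[1]-q[1]))
E
python3 - <<'E'
from h import *
f=lambda x,y:(180+x/4.8-.4,40+y/4.8-.4)
ana(4,f(202,332),f(163,259),(207,210),(322,337))
E
```

```text
idx [50.64667863 -1.9655158 ] mark [59.48011837  2.63640578] dy -4.60192158474344
cap [ 0.79429171 -2.29533631] knob [-42.0400778  -56.33246272]
tcp [-41.88823732 -55.03394939]
68.9550160733438 0.6702640648366575
67.84658867172779 0.6803994032162156
```

Request:
move_arm:
  motion:
    - [[-0.03,0,0],[0,0,0]]
    - [[-0.02,-0.02,0],[0,0,0]]
    - [[0.005,-0.05,0],[0,0,0]]
    - [[0.005,-0.05,0],[0,0,0]]
    - [[0.005,-0.05,0],[0,0,0]]

```text
t: 9.15
ee_pos: [489.7, -142.3, 95.0]
orientation: [1.736, -2.617, -0.001]
ft_force: [-6.7, -2.3, 4.3]
width: 17.5
```

```bash
python3 n.py 5; python3 -c "
from h import *
zoom('pics/wrist5.png','pics/z5.png',150,350,40,350,1.94)
zoom('pics/wrist5.png','pics/zb5.png',170,250,50,175,4.8)"
```

```text
t 9.2 pos [ 489.8 -142.3   95.1] F [-5.9 -1.5  4.2] w 17.6 q [-0.31  0.45  1.96 -0.    0.73  1.66]
shift [0.179 0.198 0.007] turn [ 0.001 -0.     0.001]
[([542.9, -97.6, 111.2], 0.59, 538.1, 121.5)]
[([488.2, -143.5, 105.5], 0.9, 505.5, 57.9)]
[([592.1, -123.5, 52.9], 0.97, 593.5, 116.8)]
[([594.6, -121.7, 52.7], 0.74, 595.1, 119.5)]
```

View pics/wrist5.png

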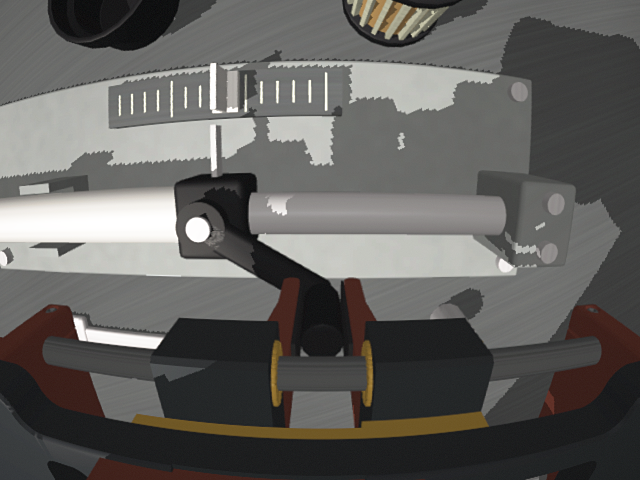

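View pics/zb5.png

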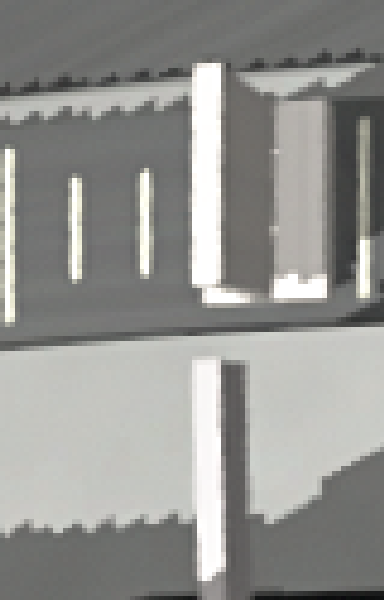

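```bash
python3 - <<'E'
from h import *
f=lambda x,y:(170+x/4.8-.4,50+y/4.8-.4)
ana(5,f(206,362),f(205,283),(198,230),(322,338))
E
```

```text
idx [50.71815568  2.84868484] mark [59.91120979  2.85016296] dy -0.0014781147197879818
cap [-0.21832496  2.4499194 ] knob [-33.96289903 -56.94432793]
tcp [-33.23541525 -55.63936716]
68.31085488978087 0.5166676798597926
66.8168651227081 0.5168488667021196
```

Index and mark are aligned (dy≈0) at a≈0.53. I'll continue the swing to about 0.3 rad.

Request:
move_arm:
  motion:
    - [[0.011,-0.025,0],[0,0,0]]
    - [[0.022,-0.05,0],[0,0,0]]
    - [[0.032,-0.076,0],[0,0,0]]
    - [[0.039,-0.098,0],[0,0,0]]
    - [[0.039,-0.098,0],[0,0,0]]

```text
t: 10.02
ee_pos: [501.1, -153.5, 95.0]
orientation: [1.737, -2.617, -0.001]
ft_force: [-6.4, -1.2, 4.2]
width: 18.0
```

```bash
python3 n.py 6; python3 -c "
from h import *
zoom('pics/wrist6.png','pics/zb6.png',170,250,70,195,4.8)"
```

```text
t 10.075 pos [ 501.1 -153.5   95. ] F [-5.5 -1.   5.8] w 17.8 q [-0.32  0.47  1.93 -0.    0.74  1.65]
shift [0.139 0.296 0.007] turn [ 0.001 -0.001  0.001]
[([543.4, -98.1, 110.7], 0.6, 538.7, 121.3)]
[([499.1, -154.2, 109.9], 0.8, 519.7, 52.3)]
[([591.1, -122.5, 49.8], 0.83, 592.1, 117.4)]
[([598.5, -121.5, 50.4], 0.76, 598.6, 121.2)]
```

View pics/wrist6.png

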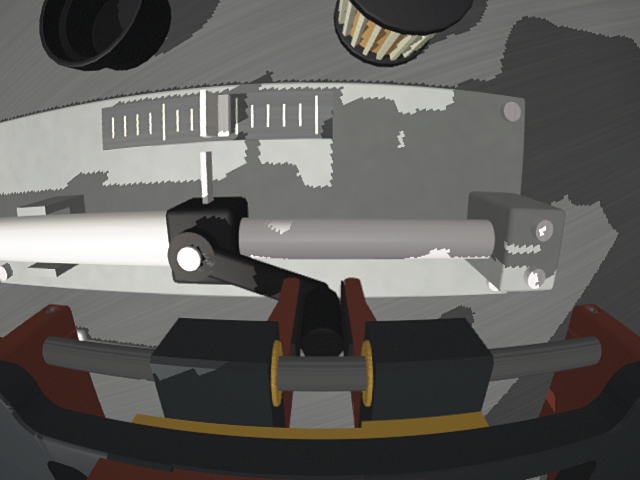

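View pics/zb6.png

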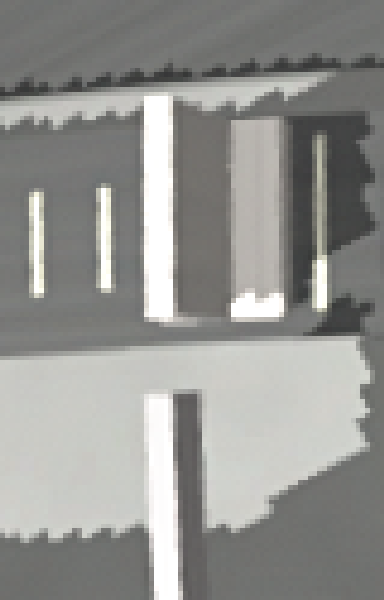

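```bash
python3 - <<'E'
from h import *
f=lambda x,y:(170+x/4.8-.4,70+y/4.8-.4)
ana(6,f(159,393),f(159,316),(189,259),(322,342))
E
```

```text
idx [51.08883381  3.05283246] mark [60.04567702  2.78796652] dy 0.2648659375232949
cap [-0.10116715  2.71112446] knob [-20.97944433 -62.85090367]
tcp [-18.41778387 -61.54716245]
68.80611884704273 0.3082969725036432
66.81785603051397 0.2776824072508831
```

dy is 0.3 mm at a≈0.31. I'll finish closing with a slight overdrive onto the stop.

Request:
move_arm:
  motion:
    - [[0.011,-0.04,0],[0,0,0]]
    - [[0.018,-0.077,0],[0,0,0]]
    - [[0.022,-0.114,0],[0,0,0]]
    - [[0.023,-0.15,0],[0,0,0]]
    - [[0.023,-0.155,0],[0,0,0]]

```text
t: 10.9
ee_pos: [521.4, -165.8, 95.0]
orientation: [1.737, -2.617, -0.0]
ft_force: [-6.9, -1.4, 4.8]
width: 17.7
```

```bash
python3 n.py 7; python3 -c "
from h import *
zoom('pics/wrist7.png','pics/zb7.png',160,240,95,220,4.8)"
```

```text
t 10.95 pos [ 521.4 -165.8   95. ] F [-5.5 -1.6  4.6] w 17.3 q [-0.33  0.49  1.88 -0.    0.77  1.64]
shift [0.116 0.453 0.007] turn [ 0.001 -0.001  0.001]
[([546.3, -95.9, 111.8], 0.77, 540.5, 124.4)]
[([514.2, -165.8, 107.7], 0.93, 538.2, 47.5)]
[([592.7, -122.2, 52.8], 0.82, 593.5, 118.3)]
[([592.9, -123.4, 49.3], 0.7, 594.2, 117.2)]
```

View pics/wrist7.png

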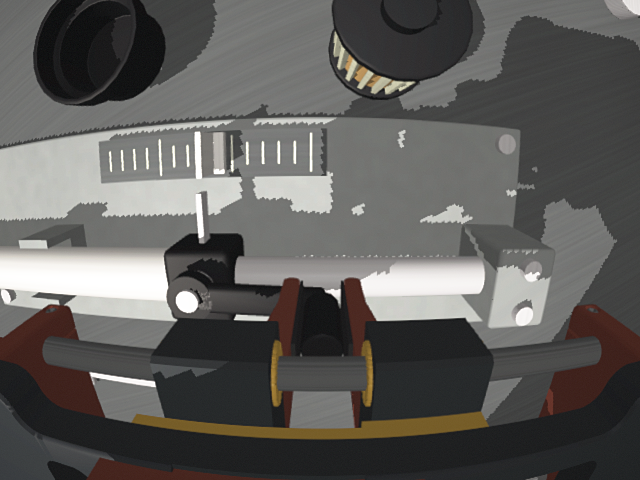

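View pics/zb7.png

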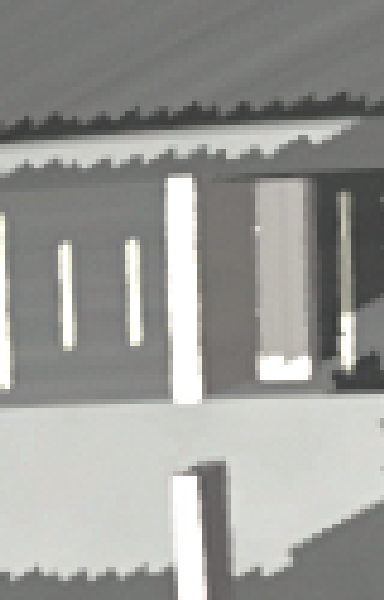

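```bash
python3 - <<'E'
from h import *
f=lambda x,y:(160+x/4.8-.4,95+y/4.8-.4)
ana(7,f(187,468),f(187,402),(187,302),(322,350))
E
```

```text
idx [51.80282274  3.17708579] mark [59.60791495  2.73713377] dy 0.439952026659272
cap [-0.05816738  3.28385171] knob [ -1.24495743 -66.31000007]
tcp [  5.08216508 -65.00155865]
69.60397025824109 0.017051434775721262
68.4786118836447 -0.07513546193768474
```

Request:
move_arm:
  motion:
    - [[0,0,0],[0,0,0]]
    - [[0,0,0],[0,0,0]]
    - [[0,0,0],[0,0,0]]
    - [[0,0,0],[0,0,0]]
    - [[0,0,0],[0,0,0]]

```text
t: 11.78
ee_pos: [521.3, -165.8, 95.0]
orientation: [1.737, -2.617, 0.0]
ft_force: [-4.8, -2.8, 3.2]
width: 17.6
```

```bash
python3 n.py 8; python3 -c "
from h import *
snap('top','top8');snap('scene','scene8')
zoom('pics/wrist8.png','pics/zb8.png',160,340,95,365,2.2)"
```

```text
t 11.825 pos [ 521.3 -165.8   95. ] F [-5.2 -2.8  2.7] w 17.8 q [-0.33  0.49  1.88 -0.    0.77  1.64]
shift [0.116 0.453 0.007] turn [ 0.    -0.001  0.001]
[([543.1, -96.8, 111.6], 0.8, 537.9, 122.3)]
[]
[([588.5, -122.7, 50.0], 0.66, 589.8, 116.2)]
[([599.1, -122.0, 51.0], 0.82, 599.3, 120.9)]
```

View pics/zb8.png

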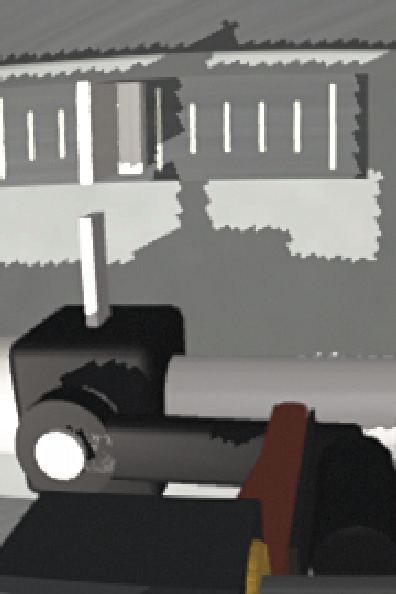

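View pics/scene8.png

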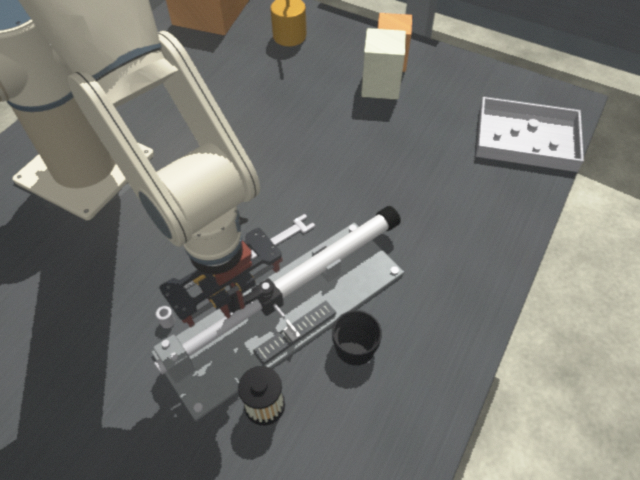

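The index and mark are still end to end, the lever lies along the inner tube at its stop, the pose has stayed stable over the hold, and the bystanders are unmoved. I'm handing in.

```bash
python3 -c "
from h import *
print(ctrl.close_job()); o=ctrl.get_obs();print(o['t'],o['width'],o['ft_force'])"
```

```text
the job is handed in; nothing more can be done
None
the job is handed in; nothing more can be done
```

I drew the leg out to the length mark by its knob with the cam lever open at about 1.05 rad. I held it there, then swung the lever to its closed stop in three checked arcs. I handed the job in at about 12 s with the knob still gripped. No verdict is reported.

**Last checks:**
- **Leg position:** the wrist image just after closing put the index about 0.4 mm past the mark. A picture after a further 0.6 s hold looked the same by eye.
- **Lever:** its angle came out at about 0.02 rad from the knob image.
- **Grip:** finger opening was 17.6 mm, closed on the 18 mm knob, and the wrist force was about 6 N.
- **Bystanders:** all four looked unmoved in the scene view.

**What disagreed or went off:**
- Partway through the swing, at about 0.67 rad, the index lagged the mark by about 4.6 mm. I corrected that before going below 0.4 rad.
- The knob slid about 6 mm along the pads by the end of closing, so the TCP position alone gives a lever angle of -0.08 rad. I relied on the image of the knob instead.
- In the last picture the network's own points put the index about 4.7 mm short of the mark. That is only just inside the 5 mm limit, but those points are good to only about 4 mm each. I trusted the direct blade-edge measurement.

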